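# Lock the ring stretcher's gate knob

## Robot

A 6-joint arm with a two-finger parallel gripper is mounted at the origin on the work surface. World frame = base frame: x ahead of the robot, y to its left, z up, the work surface at z = 0. Lengths are in mm, angles in rad, forces in N, time in s.
With the tool pointing down it reaches from about 275 to 825 mm from the base axis. Payload 4.9 kg.
Tool frame: the origin (TCP) lies midway between the tips of the shut fingers; the grasp point (between the pads) lies 19 mm behind it (robot.grip_depth is the distance from the TCP to the grasp point, in mm); z points along the fingers, y is the line along which they close (so a half turn about z gives the same grasp; the last joint's range is limited). The gripper opens to 85 mm and grips with 20 to 120 N. Pads are 22 mm wide; open, the fingers measure 114 mm over their backs; the gripper's body (76 mm by 85 mm) begins 54 mm behind the grasp point. The pads swing forward as they close: fully open they stand 13 mm farther back than shut.
Start: joints at [-1.287, 0.326, -0.193, 1.052, 0, 1.437], TCP at [223.176, -502.704, 231.281] pointing down, gripper open.
Joint ranges: [-2.65, 2.65], [-0.97, 1.79], [-1.3, 1.35], [-1.93, 2.1], [-1.47, 1.37], [-3.14, 3.14]. Speed limits (rad/s): [2.57, 2.57, 3.14, 3.14, 3.14, 3.14].

## Interface

Orientations are given as a unit quaternion [x, y, z, w].
In Python, from cell import robot gives the robot as it stands.
- The arm moves only by the tool drive_tool, never from a script. Its argument "targets" is a list of rows, each a list of 6 numbers: the shift along the tool's x, y, z scaled (see below), then the turn, a rotation vector about the tool's x, y, z scaled (see below). A call has 1 to 10 rows; each row is the pose to reach, as a shift and turn from the pose commanded when the call began, along the tool's axes at that moment, turning the shorter way round; what a row does not reach only later rows make up. The controller multiplies each number of a shift by 12 cm and each number of a turn by 2 pi rad. A row lasts 1/10 s, in which the tool goes at most 50 mm and 8.59 degrees, less where a joint would pass 70% of its speed; a pose out of reach is approached as far as the arm can. A call with a number of a shift or a turn outside -1 to 1 is refused whole. A call with a gripper value outside its range is refused whole. "claw" is the closure, from -1 (fully open) to 1 (shut), so that 0 is half open, set as the call begins (left out, the last holds). The fingers move at their own pace and stop on an object; "force" is the grip in N (left out, the last holds). Time passes only in rows, so rows that repeat a pose let the fingers close. It gives the time, the measured TCP pose, the force, the opening and the grip force at its end, in the units of the state.
- robot.get_state(): the state, without advancing time (a new reading comes with each control period).
- robot.capture(name): name is "scene" or "top"; returns the picture (480x640x3 uint8, blue, green, red); there is no depth.
- robot.camera_params(name): a dict with "fx", "fy", "cx", "cy" (pixels), "k1" (the pictures are not rectified: a ray, as slopes to the right and down, at radius r is drawn at 1 + k1 r^2 times it, then the intrinsics apply), "world_to_cam" (4x4, takes a point from world to camera coordinates). Camera axes: x right, y up, looking along -z (the intrinsics and any distortion apply to the point x, -y, -z); pixel columns grow to the right and rows downward; lengths in mm; the calibration is good to about 2 mm. A picture is of the moment at which its call begins. camera_params takes no time and is no camera call.
- robot.sign_off(): hands the job in; it is judged then, once.
Trained networks look in the newest picture that a camera, given by its name, has taken for a name from the list of things; names that differ only in an ending like _2 or _b are one class to them, and where a whole thing is asked for, a point or a joint stands for the part that bears it (a point fixed in the world has none). Each returns a list of dicts, best first, with "confidence" (0 to 1); they miss things now and then, are a little off and sometimes report something else, mostly with a low value. They report only what shows in the picture. A call takes as long as a camera call. They do not tell look-alikes from the thing itself.
- robot.look_for(camera, thing): "point" ([x, y, z] in mm, in the coordinates of the camera as it stood for that picture, good to about 4 mm: the middle of the surface that is visible of it).
- robot.silhouettes(camera, thing): "region" (480x640 bool, what is visible of it).
- robot.mark_of(camera, thing): "point" ([x, y, z] in mm, in the coordinates of the camera as it stood for that picture, good to about 4 mm: a listed point, or the origin of a listed thing).
The state is a dict: "t": time; "joints": joint angles; "qvel": joint speeds; "tau": joint torques, N m; "tcp_pos": TCP position; "ee_rot": TCP orientation; "ft_force": force on the tool from outside, world axes, zero at the start; "wrist_torque": the same for the moment, N m; "opening": finger opening in mm; "gripper_force": force on a finger pad.
Only numpy, scipy, OpenCV 4.12 (cv2) and the standard library are available. Lean on these libraries where they do the work, as an engineer would, in place of code of your own. Each camera call takes 0.05 s, during which the arm holds its last target. There are 200 camera calls.

## Task

Lock the blue ring stretcher for the night: with the outside of the closed fingers, push its round wooden gate knob along the long leg of the L-shaped slot to the corner, then push it sideways along the short leg until it is fully home at the closed end, and leave it there with the hand clear. Only push it: do not take the knob between the fingers, pull it up or tip it. Leave the ring lying on the plate and the things around the stretcher where they are.

Things in the scene. Friction and masses are not known exactly. Their poses are not given: they have to be found in the camera images.
- stretcher: Ring stretcher, fixed: low blue bed 180 (x) x 160 (y) mm with a steel gate plate (170 x 150, top 48.5 mm above the bench) and, on its +y side, a tower with a mandrel. Origin: bed centre, on the bench; x away from the robot at yaw 0, z up. An L-shaped slot 17 mm wide goes through the plate: long leg along +x at y = -30 (92 mm), then short leg along +y at x = 45 (61.5 mm). The plate is flat and free but for the ring.
- gate_pin: Follower, loose but captive in the slot: 44 mm flange under the plate, 14 mm stem (3 mm play), upright cylindrical wooden knob on top, 28 mm across, 30 mm high, underside 2.5 mm and top 32.5 mm above the plate. Slides at a few newtons (about 150 g), no spring, stays where left; starts in the first part of the long leg. Origin: centre of the flange's underside, 30 mm above the bench; z up.
- knob (a point): Centre of the knob: on its axis, 15 mm below its top, 17.5 mm above the gate plate (66 mm above the bench).
- slot_start (a point): Point at the gate plate's top face over which the knob's axis stands when its stem touches the open-position end of the long leg.
- slot_corner (a point): Middle of the slot's corner, at the plate's top face, where the centre lines of the two legs meet; the stem can go 1.5 mm farther along the stretcher's x, to the wall.
- slot_end (a point): Point at the plate's top face over which the knob's axis stands when its stem touches the closed end of the short leg (locked position).
- mandrel_top (a point): Top of the upright tapered steel mandrel (28 mm thick at its foot), 203 mm above the bench, fixed, at (20, 135) mm in the stretcher's frame. Its blue tower covers x -30 to 70, y 81 to 181 mm and is 62 mm high, with a 70 mm square collar up to 78 mm; a brass hand lever on its outer side runs along +x (x 0 to 150, y 199, up to z 41).
- ring: Brass ring, 25 mm across, 19 mm hole, 7 mm high, lying on the gate plate's -x, +y corner, loose, not to be moved. Origin: centre of its underside.
- stake_block: Wooden block 150 (x) x 85 (y) x 40 mm with two steel doming stakes (mushroom heads, the taller reaching 105 mm above the bench) standing on the bench on the stretcher's -y side; loose, not to be moved. Origin: centre of its underside.
- bench_block: Steel block on a wooden foot, 90 x 90 x 32 mm, on the bench beyond the stretcher (+x side); loose, not to be moved. Origin: centre of its underside.
- can: White can, 54 mm across, 130 mm high, standing on the bench beyond the tower (+y side); loose, not to be moved. Origin: centre of its underside.
Mind the look-alikes: they are no part of the job. Leave any green or red look-alike of the gate_pin alone.

How it is judged:
By the outcome, as a careful person would: the job done as asked, in the order asked, and still so for the second after the job is handed in, with the robot touching nothing.
It also fails if it takes over 45 s, if anything falls off the work surface, if the arm or the gripper's body presses on something with over 40 N, if the wrist force passes 120 N, or if a joint passes its speed limit or range.

## Working session

There is one attempt and no reset: what is moved stays moved. The work goes in short steps, Python scripts to look and compute and a tool call to move; the robot and the scene stay as the last step left them, time stands still between calls to the robot, and variables do not carry over. Pictures are saved under pics/ and viewed, at most 10 in all, crops included, and the job is handed in when it is done.

Besides the shell and the picture viewer there is one more tool, called after "Call:" in YAML: its name, and indented under it one key for each argument. drive_tool: Moves the arm, as the interface text tells. Shifts and turns lie within -1 to 1; 1 stands for 12 cm of shift or 2 pi rad of turn. Its arguments: {"type":"object","properties":{"targets":{"type":"array","items":{"type":"array","items":{"type":"number","minimum":-1,"maximum":1}}},"claw":{"type":"number"},"force":{"type":"number"}},"required":["targets"]}

```bash
mkdir -p pics; ls
cat > h.py <<'E'
import numpy as np, cv2
from cell import robot
from scipy.spatial.transform import Rotation as R
def towc(n,p):
    M=np.array(robot.camera_params(n)["world_to_cam"]); return (np.linalg.inv(M)@np.r_[p,1])[:3]
def proj(n,P):
    c=robot.camera_params(n); p=(np.array(c["world_to_cam"])@np.r_[P,1])[:3]
    s=np.array([p[0],-p[1]])/-p[2]; s=s*(1+c["k1"]*(s@s)); return np.array([c["fx"]*s[0]+c["cx"],c["fy"]*s[1]+c["cy"]])
def ray(n,u,v):
    c=robot.camera_params(n); d=np.array([(u-c["cx"])/c["fx"],(v-c["cy"])/c["fy"]]); s=d.copy()
    for _ in range(20): s=d/(1+c["k1"]*(s@s))
    W=np.linalg.inv(np.array(c["world_to_cam"])); return W[:3,3], W[:3,:3]@np.array([s[0],-s[1],-1])
def atz(n,u,v,z):
    o,d=ray(n,u,v); return o+d*(z-o[2])/d[2]
E
python3 - <<'E'
from h import *
for n in("scene","top"):
    cv2.imwrite(f"pics/{n}0.png",robot.capture(n)); c=robot.camera_params(n)
    print(n,c["fx"],c["k1"],np.linalg.inv(np.array(c["world_to_cam"]))[:3,3].round())
    for t in("knob","slot_start","slot_corner","slot_end","mandrel_top","ring","stretcher"):
        for d in robot.mark_of(n,t)[:3]:
            w=towc(n,d["point"]); print(n,t,round(d["confidence"],2),w.round(1),proj(n,w).round())
print(robot.get_state())
E
```

```text
pics
scene 533.8175269852821 0.049743124974787827 [1240.  745.  826.]
scene knob 0.86 [431.7 -62.6  32.9] [355. 229.]
scene knob 0.62 [ 577.9 -157.    63.3] [288. 225.]
scene slot_start 0.94 [ 552.7 -145.9   50. ] [298. 228.]
scene slot_start 0.27 [ 576.2 -162.3   28.5] [288. 235.]
scene slot_corner 0.75 [ 633.9 -188.3   47.7] [263. 234.]
scene slot_end 0.83 [ 664.6 -136.6   49.5] [265. 247.]
scene mandrel_top 0.59 [689.9 -32.7 204.3] [279. 215.]
scene ring 0.61 [587.4 -61.7  47.2] [309. 249.]
scene stretcher 0.69 [688.4 -31.4 202.9] [280. 216.]
top 460.8076960154588 -0.01066093881514302 [484.  47. 952.]
top knob 0.78 [ 583.6 -159.9   66.2] [421. 276.]
top knob 0.69 [ 432.4 -143.8   36.1] [411. 355.]
top slot_start 0.67 [ 556.9 -147.9   45.1] [413. 290.]
top slot_start 0.58 [688.6 -35.1 200.1] [365. 203.]
top slot_corner 0.57 [ 630.8 -195.1   43.7] [436. 254.]
top slot_end 0.9 [ 664.2 -137.7   48.6] [408. 236.]
top mandrel_top 0.71 [689.  -35.  202.6] [365. 203.]
top ring 0.52 [579.5 -61.   46.8] [369. 277.]
top stretcher 0.61 [ 613.5 -139.6   -1.6] [404. 264.]
{'t': 0.8, 'joints': array([-1.28720699e+00,  3.26141488e-01, -1.92571324e-01,  1.05201697e+00,
       -3.69722880e-06,  1.43662336e+00]), 'qvel': array([-1.55326755e-03,  4.37200813e-04, -2.77074741e-05, -6.25750661e-05,
        6.52379976e-04,  1.02984339e-04]), 'tau': array([ 4.05437131e-04, -4.43271267e+01,  2.62747568e+01,  7.17391376e-04,
       -4.07212781e-05, -7.16627653e-06]), 'tcp_pos': array([ 223.17532019, -502.71803718,  231.32363663]), 'ee_rot': array([9.78263537e-01, 2.07365501e-01, 6.40081814e-07, 3.33193171e-05]), 'ft_force': array([ 0.45371241,  0.40974294, -0.46095848]), 'wrist_torque': array([-0.02398341, -0.0091656 , -0.03138223]), 'gripper_force': 0.0, 'opening': 85.49680821482974}
```

Run:
```python
from h import *
a=cv2.imread("pics/top0.png"); b=cv2.imread("pics/scene0.png")
A=cv2.resize(a[170:390,300:500],None,fx=2.7,fy=2.7,interpolation=2)
cv2.imwrite("pics/topc.png",A)
cv2.imwrite("pics/scenec.png",cv2.resize(b[130:330,190:430],None,fx=3.3,fy=3,interpolation=2)[:600,:800])
```

```text
(no output)
```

View pics/top0.png

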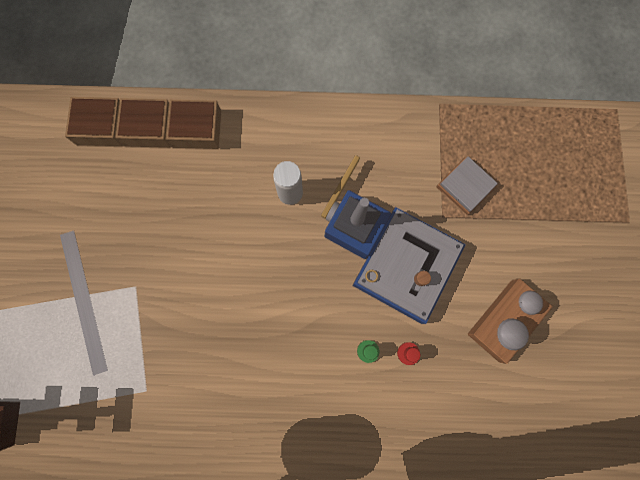

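View pics/topc.png

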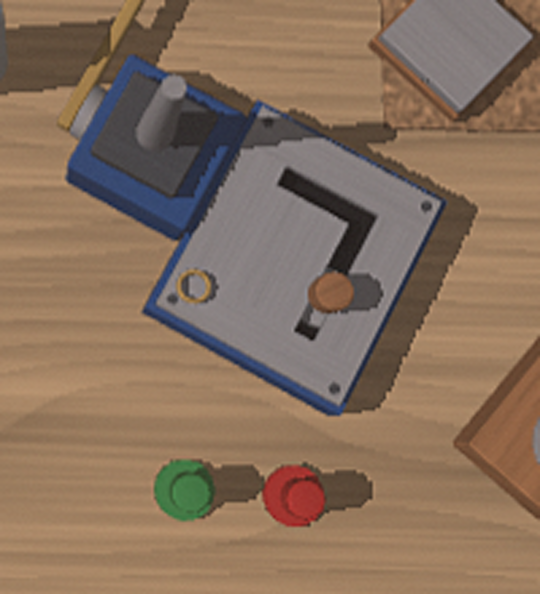

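View pics/scenec.png

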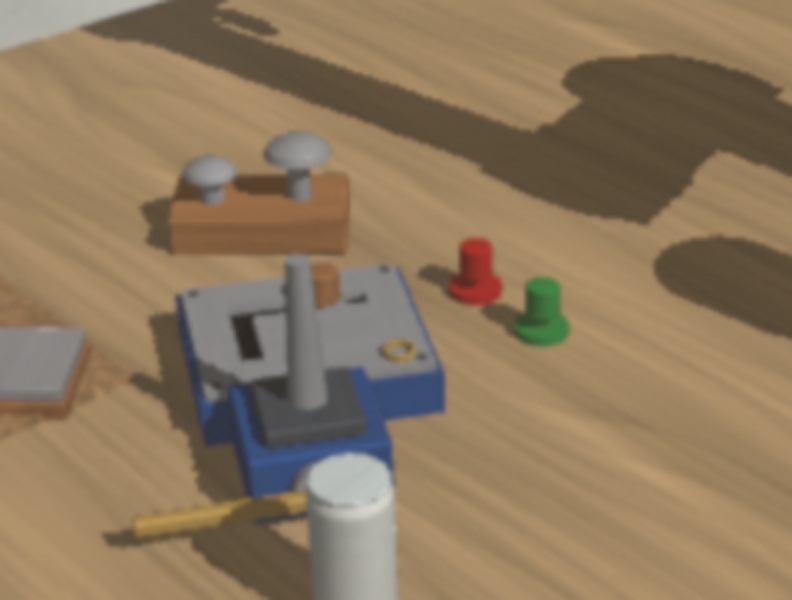

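```bash
cat > fit.py <<'E'
from h import *
from scipy.optimize import least_squares
pc={(53.5,-38.5):(377,215),(36.5,-21.5):(349,224),(85,75):(258,103),(85,-75):(441,202),(-85,75):(150,308),(-85,-75):(337,409)}
pix=lambda q:(np.array(q)+.5)/2.7-.5+np.array([300,170])
W={k:atz("top",*pix(v),48.5)[:2] for k,v in pc.items()}
def T(p,x):
    c,s=np.cos(p[2]),np.sin(p[2]); return np.array([p[0]+c*x[0]-s*x[1],p[1]+s*x[0]+c*x[1]])
r=least_squares(lambda p:np.concatenate([T(p,k)-w for k,w in W.items()]),[613,-140,-.5])
p=r.x; print(p,r.fun.round(1))
def inv(w): c,s=np.cos(p[2]),np.sin(p[2]); d=w[:2]-p[:2]; return np.array([c*d[0]+s*d[1],-s*d[0]+c*d[1]])
E
python3 - <<'E'
from fit import *
for q in((288,168),(278,187),(295,332),(312,341)): print(q,inv(atz("top",*pix(q),48.5)).round(1))
for n,w in dict(start=(555,-147),corner=(632,-191.5),end=(664.4,-137),mand=(689.5,-34),knob=(583.6,-159.9),ring=(583,-61)).items(): print(n,inv(np.array(w)).round(1))
# knob by silhouettes from both views
res=[]
for n in("top","scene"):
    for d in robot.silhouettes(n,"knob")[:3]:
        v,u=np.nonzero(d["region"]); print(n,d["confidence"],u.mean(),v.mean(),u.min(),u.max(),v.min(),v.max())
# knob top centre from crop (331,292)
print("knob top z81",inv(atz("top",*pix((330,292)),81)).round(1))
o1,d1=ray("top",*pix((330,292))); o2,d2=ray("scene",322/3.3+190,270/3+130)
t=np.linalg.lstsq(np.c_[d1,-d2],o2-o1,rcond=None)[0]; print("triang",o1+d1*t[0],o2+d2*t[1])
for s in("stake_block","bench_block","can"):
    for d in robot.mark_of("top",s)[:1]: print(s,inv(towc("top",d["point"])),towc("top",d["point"]))
E
```

```text
[ 6.08954994e+02 -1.41628450e+02 -4.79747686e-01] [-0.3  0.2 -0.3  2.3 -2.8 -1.  -0.2  1.1  2.  -2.2  1.6 -0.5]
(288, 168) [53.5 35. ]
(278, 187) [37.1 35. ]
(295, 332) [-52.2 -24.1]
(312, 341) [-52.1 -37.9]
start [-45.4 -29.7]
corner [ 43.5 -33.6]
end [47.  29.7]
mand [ 21.8 132.7]
knob [-14.1 -27.9]
ring [-60.2  59.5]
top 0.76 420.2995951417004 279.3076923076923 412 430 270 290
top 0.75 367.2566585956416 350.89346246973366 356 378 340 362
top 0.56 408.243961352657 353.036231884058 397 419 342 364
scene 0.81 353.7389830508475 234.3050847457627 346 361 222 245
scene 0.72 333.9872340425532 220.68510638297872 327 341 209 230
scene 0.48 288.1459854014599 224.85401459854015 284 293 217 232
knob top z81 [-20.6 -28.3]
triang [ 577.78258766 -157.5640764    79.67358713] [ 577.08917749 -156.85442732   79.43218009]
stake_block [  -2.40638331 -232.53224846] [ 499.49375882 -346.79978127   -1.39290072]
bench_block [220.70375419 -31.48690371] [ 790.2108634  -271.42784216    2.59907883]
can [ 21.42343466 286.58339942] [760.23407168 102.7148518   -2.18908505]
```

The job's knob is the wooden one standing in the plate's slot, top picture (421,276). The red (411,353) and green (369,351) knobs stand loose on the bench and are look-alikes. The enlarged crop confirms this: brown knob at crop (330,292), in the long leg. Triangulated top height is 79.5 mm against 81 expected.

```bash
cat > go.py <<'E'
import sys,numpy as np
from fit import *
# args: stretcher x y, world z -> remaining shift in tool units, rotation to go
def go(x,y,z):
    s=robot.get_state(); Rt=R.from_quat(s["ee_rot"]); t=np.r_[T(p,(x,y)),z]
    d=Rt.inv().apply(t-s["tcp_pos"])/120
    c,sn=np.cos(p[2]),np.sin(p[2]); Rg=R.from_matrix(np.c_[[-sn,c,0],[c,sn,0],[0,0,-1]])
    print("t",s["t"],"target",t.round(1),"shift",d.round(3),"turn",((Rt.inv()*Rg).as_rotvec()/2/np.pi).round(4),"tcp in str",inv(s["tcp_pos"]).round(1),s["tcp_pos"][2].round(1),"F",s["ft_force"].round(1))
if __name__=="__main__": go(*map(float,sys.argv[1:4]))
E
python3 go.py -75 -30 130
```

```text
[ 6.08954994e+02 -1.41628450e+02 -4.79747686e-01] [-0.3  0.2 -0.3  2.3 -2.8 -1.  -0.2  1.1  2.  -2.2  1.6 -0.5]
t 1.05 target [ 528.6 -133.6  130. ] shift [ 3.574 -1.778  0.844] turn [ 0.     -0.     -0.1071] tcp in str [-175.6 -498.4] 231.3 F [-0.2  0.4 -0. ]
```

Call:
drive_tool:
  targets:
    - [0.33,-0.16,0,0,0,0]
    - [0.67,-0.33,0,0,0,0]
    - [1,-0.5,0,0,0,0]
    - [1,-0.5,0,0,0,0]
  claw: 1

```text
t: 1.45
tcp_pos: [310.7, -395.2, 231.4]
ee_rot: [0.978, 0.21, 0.001, -0.001]
ft_force: [-0.7, -1.1, 0.2]
opening: 28.2
gripper_force: 0.0
```

Call:
drive_tool:
  targets:
    - [0.33,-0.16,0,0,0,0]
    - [0.67,-0.33,0,0,0,0]
    - [1,-0.5,0,0,0,0]
    - [1,-0.5,0,0,0,0]

```text
t: 1.85
tcp_pos: [396.0, -292.5, 231.4]
ee_rot: [0.978, 0.21, 0.001, -0.0]
ft_force: [-0.9, -0.1, -0.5]
opening: 0.3
gripper_force: 0.0
```

Call:
drive_tool:
  targets:
    - [0.33,-0.16,0,0,0,-0.02]
    - [0.67,-0.33,0,0,0,-0.04]
    - [1,-0.5,0,0,0,-0.06]
    - [1,-0.5,0,0,0,-0.08]
    - [1,-0.5,0,0,0,-0.107]
    - [1,-0.5,0,0,0,-0.107]
    - [1,-0.5,0,0,0,-0.107]

```text
t: 2.55
tcp_pos: [479.0, -193.0, 231.3]
ee_rot: [0.856, 0.517, -0.0, 0.0]
ft_force: [-0.6, 0.2, 0.0]
opening: 0.1
gripper_force: 0.0
```

```bash
python3 go.py -75 -30 130
```

```text
[ 6.08954994e+02 -1.41628450e+02 -4.79747686e-01] [-0.3  0.2 -0.3  2.3 -2.8 -1.  -0.2  1.1  2.  -2.2  1.6 -0.5]
t 2.55 target [ 528.6 -133.6  130. ] shift [0.631 0.135 0.844] turn [ 0.      0.     -0.0007] tcp in str [ -91.6 -105.6] 231.3 F [-0.6  0.2  0. ]
```

Call:
drive_tool:
  targets:
    - [0.3,0.07,0,0,0,0]
    - [0.63,0.135,0,0,0,0]
    - [0.63,0.135,0.3,0,0,0]
    - [0.63,0.135,0.6,0,0,0]
    - [0.63,0.135,0.9,0,0,0]
    - [0.63,0.135,1,0,0,0]
    - [0.63,0.135,1,0,0,0]
    - [0.63,0.135,1,0,0,0]

```text
t: 3.35
tcp_pos: [529.3, -133.4, 112.5]
ee_rot: [0.855, 0.518, 0.0, 0.001]
ft_force: [2.0, 0.5, 1.0]
opening: -0.1
gripper_force: 0.0
```

```bash
python3 go.py -75 -30 58
python3 - <<'E'
from h import *
a=robot.capture("top");b=robot.capture("scene")
A=cv2.resize(a[190:340,310:490],None,fx=2.2*1,fy=2.2,interpolation=2)
B=cv2.resize(b[160:310,220:400],None,fx=2.2,fy=2.2,interpolation=2)
cv2.imwrite("pics/c1.png",np.hstack([A,B]))
E
```

```text
[ 6.08954994e+02 -1.41628450e+02 -4.79747686e-01] [-0.3  0.2 -0.3  2.3 -2.8 -1.  -0.2  1.1  2.  -2.2  1.6 -0.5]
t 3.35 target [ 528.6 -133.6   58. ] shift [-0.005 -0.005  0.454] turn [ 0.0003 -0.     -0.0004] tcp in str [-74.5 -29.5] 112.5 F [2.  0.5 1. ]
```

View pics/c1.png

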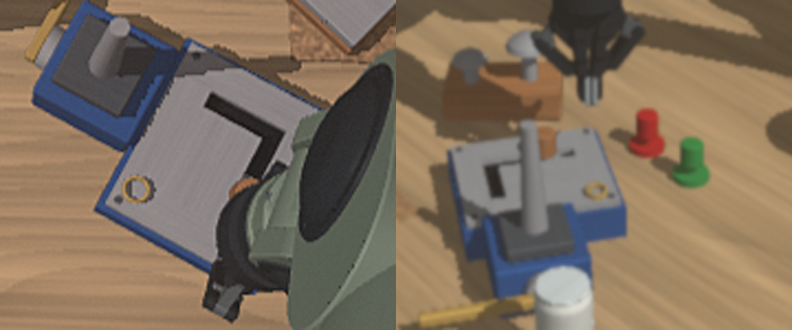

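The wrist hides most of the knob from above. The scene view shows the shut fingertips at composite (590,100), behind the knob at (545,143) and clear of the plate, so it is safe to go down.

Call:
drive_tool:
  targets:
    - [0,0,0.15,0,0,0]
    - [0,0,0.3,0,0,0]
    - [0,0,0.4,0,0,0]
    - [0,0,0.45,0,0,0]
    - [0,0,0.45,0,0,0]
    - [0,0,0.45,0,0,0]

```text
t: 4.05
tcp_pos: [529.0, -132.8, 58.0]
ee_rot: [0.855, 0.518, 0.0, 0.0]
ft_force: [-0.1, -0.3, -0.6]
opening: -0.3
gripper_force: 0.0
```

Call:
drive_tool:
  targets:
    - [0,0.05,0,0,0,0]
    - [0,0.1,0,0,0,0]
    - [0,0.15,0,0,0,0]
    - [0,0.2,0,0,0,0]
    - [0,0.25,0,0,0,0]
    - [0,0.3,0,0,0,0]
    - [0,0.35,0,0,0,0]
    - [0,0.4,0,0,0,0]
    - [0,0.4,0,0,0,0]

```text
t: 4.95
tcp_pos: [572.1, -155.4, 57.4]
ee_rot: [0.855, 0.518, 0.0, 0.001]
ft_force: [-0.2, -0.3, 0.2]
opening: -0.3
gripper_force: 0.0
```

```bash
python3 go.py 16.5 -30 58
python3 - <<'E'
from h import *
b=robot.capture("scene")
cv2.imwrite("pics/c2.png",cv2.resize(b[160:310,220:400],None,fx=4,fy=4,interpolation=2))
for d in robot.mark_of("scene","knob"): print(d["confidence"],towc("scene",d["point"]))
E
```

```text
[ 6.08954994e+02 -1.41628450e+02 -4.79747686e-01] [-0.3  0.2 -0.3  2.3 -2.8 -1.  -0.2  1.1  2.  -2.2  1.6 -0.5]
t 4.95 target [ 609.7 -175.9   58. ] shift [-0.006  0.357 -0.005] turn [ 0.0002 -0.     -0.0002] tcp in str [-26.3 -29.2] 57.4 F [-0.2 -0.3  0.2]
0.63 [ 437.67173607 -145.2883372    36.11686562]
0.59 [ 592.48076189 -165.71005461   64.50980459]
0.58 [434.0887799  -65.31154863  33.69081636]
```

View pics/c2.png

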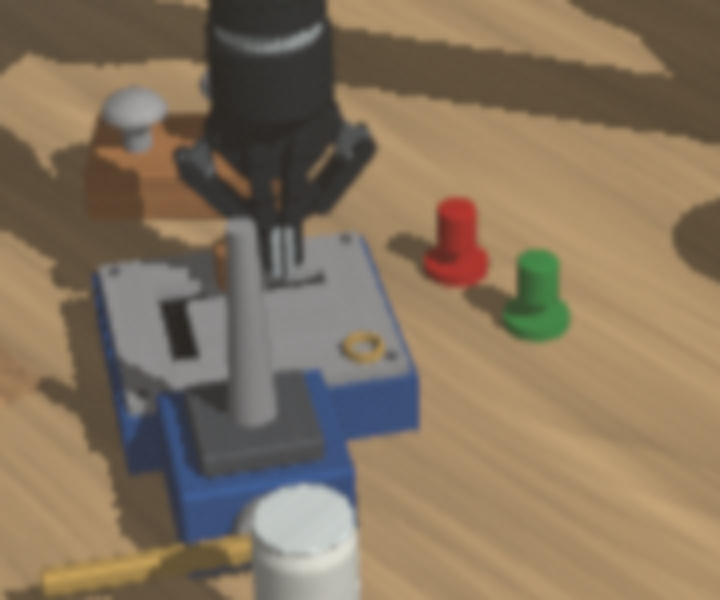

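The knob stands just ahead of the fingers at crop (225,265), upright and moving with them; the ring at (363,347) is untouched. I'll go on to the corner.

Call:
drive_tool:
  targets:
    - [0,0.05,0,0,0,0]
    - [0,0.1,0,0,0,0]
    - [0,0.15,0,0,0,0]
    - [0,0.2,0,0,0,0]
    - [0,0.25,0,0,0,0]
    - [0,0.3,0,0,0,0]
    - [0,0.32,0,0,0,0]
    - [0,0.32,0,0,0,0]

```text
t: 5.85
tcp_pos: [605.7, -172.9, 57.3]
ee_rot: [0.855, 0.518, 0.0, 0.0]
ft_force: [-0.6, -0.0, 0.3]
opening: 0.2
gripper_force: 0.0
```

Call:
drive_tool:
  targets:
    - [0,0.01,0,0,0,0]
    - [0,0.02,0,0,0,0]
    - [0,0.03,0,0,0,0]
    - [0,0.03,0,0,0,0]

```text
t: 6.25
tcp_pos: [608.3, -174.2, 57.3]
ee_rot: [0.855, 0.518, 0.0, -0.0]
ft_force: [-1.8, 1.2, 0.3]
opening: 0.1
gripper_force: 0.3
```

```bash
python3 go.py 18 -30 58
python3 - <<'E'
from h import *
b=robot.capture("scene")
for d in robot.mark_of("scene","knob"): print(d["confidence"],towc("scene",d["point"]))
E
```

```text
[ 6.08954994e+02 -1.41628450e+02 -4.79747686e-01] [-0.3  0.2 -0.3  2.3 -2.8 -1.  -0.2  1.1  2.  -2.2  1.6 -0.5]
t 6.25 target [ 611.1 -176.5   58. ] shift [-0.007  0.03  -0.006] turn [-0.     -0.     -0.0001] tcp in str [ 14.4 -29.2] 57.3 F [-1.8  1.2  0.3]
0.82 [434.1648158  -65.5184301   34.35520976]
0.74 [ 436.00484541 -146.7751386    33.54181278]
0.71 [ 631.10932749 -185.99087296   62.3832283 ]
```

Call:
drive_tool:
  targets:
    - [0,0.01,0,0,0,0]
    - [0,0.02,0,0,0,0]
    - [0,0.025,0,0,0,0]
    - [0,0.025,0,0,0,0]

```text
t: 6.75
tcp_pos: [611.1, -175.6, 57.3]
ee_rot: [0.855, 0.518, 0.0, 0.0]
ft_force: [-0.0, 0.4, -0.1]
opening: 0.1
gripper_force: 0.2
```

Call:
drive_tool:
  targets:
    - [0,0.01,0,0,0,0]
    - [0,0.015,0,0,0,0]
    - [0,0.015,0,0,0,0]

```text
t: 7.05
tcp_pos: [612.3, -176.3, 57.2]
ee_rot: [0.855, 0.518, -0.0, -0.0]
ft_force: [-0.7, -0.1, 1.2]
opening: -0.1
gripper_force: 1.0
```

Call:
drive_tool:
  targets:
    - [0,0.01,0,0,0,0]
    - [0,0.015,0,0,0,0]
    - [0,0.015,0,0,0,0]

```text
t: 7.35
tcp_pos: [612.8, -176.5, 57.0]
ee_rot: [0.855, 0.519, -0.001, -0.001]
ft_force: [-6.5, 2.3, 3.0]
opening: 0.0
gripper_force: 2.9
```

Call:
drive_tool:
  targets:
    - [0,0.01,0,0,0,0]
    - [0,0.015,0,0,0,0]
    - [0,0.015,0,0,0,0]

```text
t: 7.65
tcp_pos: [613.1, -176.6, 56.6]
ee_rot: [0.855, 0.519, -0.002, -0.002]
ft_force: [-7.9, 3.5, 4.3]
opening: -0.0
gripper_force: 4.4
```

```bash
python3 go.py 18 -30 58
python3 - <<'E'
from fit import *
b=robot.capture("scene")
for d in robot.mark_of("scene","knob"): w=towc("scene",d["point"]); print(d["confidence"],w,inv(w))
E
```

```text
[ 6.08954994e+02 -1.41628450e+02 -4.79747686e-01] [-0.3  0.2 -0.3  2.3 -2.8 -1.  -0.2  1.1  2.  -2.2  1.6 -0.5]
t 7.65 target [ 611.1 -176.5   58. ] shift [-0.007 -0.015 -0.011] turn [-0.0009  0.     -0.0001] tcp in str [ 19.8 -29.1] 56.6 F [-7.9  3.5  4.3]
[ 6.08954994e+02 -1.41628450e+02 -4.79747686e-01] [-0.3  0.2 -0.3  2.3 -2.8 -1.  -0.2  1.1  2.  -2.2  1.6 -0.5]
0.78 [435.27901956 -61.5045094   34.93571872] [-191.05157285   -9.08221522]
0.72 [ 434.98968277 -145.03811043   34.34938814] [-152.75286556  -83.31937058]
0.57 [ 638.87522026 -191.34367181   65.59234873] [ 49.4889007  -30.29309978]
```

Call:
drive_tool:
  targets:
    - [0,-0.1,0,0,0,0]
    - [0,-0.22,0,0,0,0]
    - [-0.1,-0.22,0,0,0,0]
    - [-0.25,-0.22,0,0,0,0]
    - [-0.36,-0.22,0,0,0,0]
    - [-0.36,-0.22,0,0,0,0]
    - [-0.36,0,0,0,0,0]
    - [-0.36,0.15,0,0,0,0]
    - [-0.36,0.2,0,0,0,0]
    - [-0.36,0.2,0,0,0,0]

```text
t: 8.75
tcp_pos: [617.5, -227.9, 57.0]
ee_rot: [0.855, 0.518, 0.0, 0.0]
ft_force: [-0.1, 0.2, 0.1]
opening: 0.4
gripper_force: 0.0
```

```bash
python3 go.py 46 -57 57
python3 - <<'E'
from fit import *
b=robot.capture("scene")
cv2.imwrite("pics/c3.png",cv2.resize(b[160:310,220:400],None,fx=4,fy=4,interpolation=2))
for d in robot.mark_of("scene","knob"): w=towc("scene",d["point"]); print(d["confidence"],w,inv(w))
E
```

```text
[ 6.08954994e+02 -1.41628450e+02 -4.79747686e-01] [-0.3  0.2 -0.3  2.3 -2.8 -1.  -0.2  1.1  2.  -2.2  1.6 -0.5]
t 8.75 target [ 623.5 -213.4   57. ] shift [ 0.13  -0.012 -0.   ] turn [ 0.     -0.     -0.0002] tcp in str [ 47.4 -72.6] 57.0 F [-0.1  0.2  0.1]
[ 6.08954994e+02 -1.41628450e+02 -4.79747686e-01] [-0.3  0.2 -0.3  2.3 -2.8 -1.  -0.2  1.1  2.  -2.2  1.6 -0.5]
0.77 [ 635.56221541 -188.59785455   65.71270817] [ 45.28254962 -29.38638911]
0.67 [ 436.58572768 -144.87610021   34.95469246] [-151.41177259  -82.43898639]
0.54 [434.25799049 -64.97912125  32.84178172] [-190.35361366  -12.63584446]
```

View pics/c3.png

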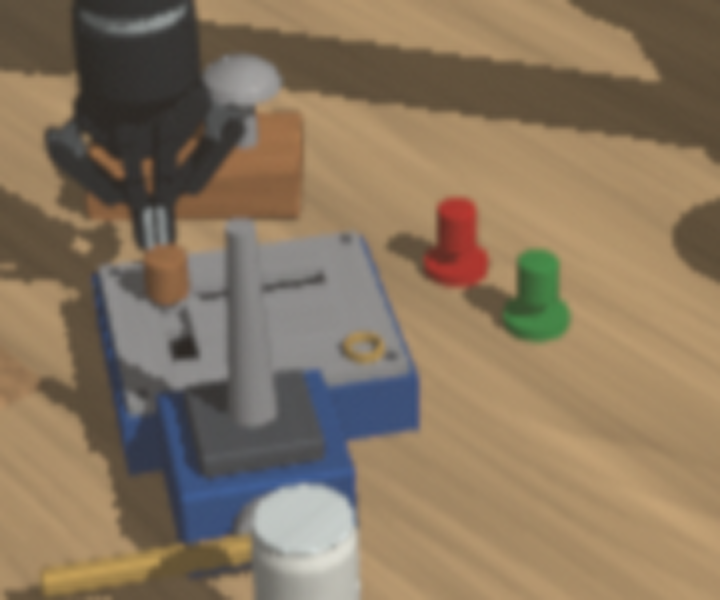

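The knob is upright at the corner, crop (165,275), in line with the short leg. The fingers are behind it on the -y side at (155,230). Next is the short leg.

Call:
drive_tool:
  targets:
    - [0.05,-0.01,0,0,0,0]
    - [0.1,-0.01,0,0,0,0]
    - [0.15,-0.01,0,0,0,0]
    - [0.2,-0.01,0,0,0,0]
    - [0.25,-0.01,0,0,0,0]
    - [0.3,-0.01,0,0,0,0]
    - [0.35,-0.01,0,0,0,0]
    - [0.4,-0.01,0,0,0,0]
    - [0.45,-0.01,0,0,0,0]
    - [0.45,-0.01,0,0,0,0]

```text
t: 9.85
tcp_pos: [641.4, -178.0, 57.2]
ee_rot: [0.855, 0.519, 0.0, -0.0]
ft_force: [0.5, -0.3, -0.2]
opening: 0.1
gripper_force: 0.0
```

Call:
drive_tool:
  targets:
    - [0.04,0,0,0,0,0]
    - [0.08,0,0,0,0,0]
    - [0.12,0,0,0,0,0]
    - [0.15,0,0,0,0,0]
    - [0.16,0,0,0,0,0]
    - [0.16,0,0,0,0,0]

```text
t: 10.45
tcp_pos: [650.0, -161.7, 57.3]
ee_rot: [0.855, 0.519, 0.0, -0.0]
ft_force: [0.4, -0.0, 0.2]
opening: 0.0
gripper_force: 0.0
```

```bash
python3 go.py 46 6.5 57
python3 - <<'E'
from fit import *
b=robot.capture("scene")
for d in robot.mark_of("scene","knob"): w=towc("scene",d["point"]); print(d["confidence"],w,inv(w))
E
```

```text
[ 6.08954994e+02 -1.41628450e+02 -4.79747686e-01] [-0.3  0.2 -0.3  2.3 -2.8 -1.  -0.2  1.1  2.  -2.2  1.6 -0.5]
t 10.45 target [ 652.8 -157.1   57. ] shift [0.044 0.003 0.002] turn [-0.     -0.0001 -0.0001] tcp in str [45.6  1.2] 57.3 F [ 0.4 -0.   0.2]
[ 6.08954994e+02 -1.41628450e+02 -4.79747686e-01] [-0.3  0.2 -0.3  2.3 -2.8 -1.  -0.2  1.1  2.  -2.2  1.6 -0.5]
0.76 [ 434.22410994 -143.93565099   34.56957312] [-153.94086001  -82.69472048]
0.6 [437.23153807 -64.46213277  33.18925502] [-187.95436448  -10.80476127]
0.59 [ 504.47190438 -344.66777221   -3.35842298] [   1.02574619 -228.34322913]
0.5 [ 660.52588371 -134.33688176   61.67512267] [42.38366176 30.27125376]
```

Call:
drive_tool:
  targets:
    - [0.01,0,0,0,0,0]
    - [0.02,0,0,0,0,0]
    - [0.025,0,0,0,0,0]
    - [0.025,0,0,0,0,0]

```text
t: 10.95
tcp_pos: [651.2, -159.4, 57.3]
ee_rot: [0.855, 0.518, -0.0, 0.0]
ft_force: [-0.5, -0.7, -0.0]
opening: -0.2
gripper_force: 0.3
```

Call:
drive_tool:
  targets:
    - [0.01,0,0,0,0,0]
    - [0.02,0,0,0,0,0]
    - [0.02,0,0,0,0,0]

```text
t: 11.25
tcp_pos: [652.1, -157.8, 57.4]
ee_rot: [0.855, 0.518, -0.001, 0.0]
ft_force: [-1.8, -3.2, 1.7]
opening: -0.1
gripper_force: 1.8
```

Call:
drive_tool:
  targets:
    - [0.01,0,0,0,0,0]
    - [0.015,0,0,0,0,0]
    - [0.015,0,0,0,0,0]

```text
t: 11.55
tcp_pos: [652.4, -157.5, 57.6]
ee_rot: [0.855, 0.518, -0.002, 0.001]
ft_force: [-3.9, -7.0, 2.7]
opening: 0.2
gripper_force: 3.8
```

Travel has stopped at the expected y of about 6 mm and the force is rising, so the stem is against the closed end. One more small nudge, then I'll back away and lift.

Call:
drive_tool:
  targets:
    - [0.01,0,0,0,0,0]
    - [0.012,0,0,0,0,0]
    - [0.012,0,0,0,0,0]

```text
t: 11.85
tcp_pos: [652.5, -157.3, 57.8]
ee_rot: [0.856, 0.518, -0.003, 0.002]
ft_force: [-6.4, -8.6, 4.1]
opening: 0.1
gripper_force: 5.3
```

Call:
drive_tool:
  targets:
    - [-0.03,0,0,0,0,0]
    - [-0.12,0,0,0,0,0]
    - [-0.3,0,0,0,0,0]
    - [-0.5,0,0,0,0,0]
    - [-0.5,0,-0.3,0,0,0]
    - [-0.6,0,-0.65,0,0,0]
    - [-0.9,0,-1,0,0,0]
    - [-1,0,-1,0,0,0]
    - [-1,0,-1,0,0,0]

```text
t: 12.75
tcp_pos: [598.4, -263.0, 178.9]
ee_rot: [0.856, 0.517, 0.001, 0.001]
ft_force: [-0.3, 0.6, -0.9]
opening: -0.3
gripper_force: 0.0
```

Call:
drive_tool:
  targets:
    - [-0.3,-0.3,0,0,0,0]
    - [-0.6,-0.6,0,0,0,0]
    - [-0.9,-0.9,0,0,0,0]
    - [-1,-1,0,0,0,0]
    - [-1,-1,0,0,0,0]
    - [-1,-1,0,0,0,0]

```text
t: 13.35
tcp_pos: [436.6, -310.8, 176.3]
ee_rot: [0.855, 0.518, 0.0, -0.001]
ft_force: [0.3, 0.2, 0.4]
opening: -0.3
gripper_force: 0.0
```

Run:
```python
from fit import *
a=robot.capture("top");b=robot.capture("scene")
for n in("top","scene"):
  for d in robot.mark_of(n,"knob"): w=towc(n,d["point"]); print(n,d["confidence"],w,inv(w))
A=cv2.resize(a[190:340,310:490],None,fx=2.2,fy=2.2,interpolation=2)
B=cv2.resize(b[160:310,220:400],None,fx=2.2,fy=2.2,interpolation=2)
cv2.imwrite("pics/c4.png",np.hstack([A,B]))
```

```text
[ 6.08954994e+02 -1.41628450e+02 -4.79747686e-01] [-0.3  0.2 -0.3  2.3 -2.8 -1.  -0.2  1.1  2.  -2.2  1.6 -0.5]
top 0.85 [ 429.85435527 -145.39418447   33.87917112] [-157.14412528  -86.00548586]
top 0.78 [ 665.95924169 -135.81609778   65.68346111] [47.88639569 31.46681985]
top 0.66 [438.06798233 -65.50646822  39.33161299] [-186.73032661  -11.34513783]
scene 0.81 [434.91583271 -62.82495781  35.28858034] [-190.76430001  -10.4212309 ]
scene 0.65 [ 664.26922214 -128.79814306   64.94311761] [43.14798545 36.91248996]
scene 0.62 [ 434.50490177 -142.54469132   35.07591999] [-154.33377126  -81.33118332]
```

View pics/c4.png

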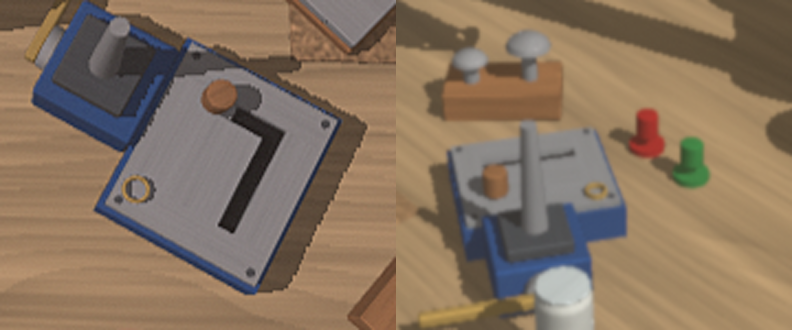

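The pictures show the knob upright at the closed end of the short leg, composite (218,96) and (495,182), measured at about (46, 32) mm in the stretcher's frame against the expected (45, 31.5). The ring and look-alikes are where they were and the hand is clear.

```bash
python3 -c "
from cell import robot
print(robot.sign_off())"
```

```text
the job is handed in; nothing more can be done
None
```

The gate knob was pushed along the long leg to the corner and then along the short leg to the closed end; it stands upright there with the hand clear, the ring still on the plate, and the job is handed in.

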